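# Put the weighed-out reagents away in their colour-coded spill trays

### The arm

A 6-joint arm with a two-finger parallel gripper is mounted at the origin on the work surface. World frame = base frame: x ahead of the robot, y to its left, z up, the work surface at z = 0. Lengths are in m, angles in rad, forces in N, time in s.
With the tool pointing down it reaches from about 0.375 to 0.9 m from the base axis. Payload 3.1 kg.
Tool frame: the origin (TCP) lies at the very end of the fingers, on their centre line; the grasp point (between the pads) lies 19 mm behind it (manip.pinch_z is the distance from the TCP to the grasp point, in m); z points along the fingers, y is the direction in which the jaws open and shut (so a half turn about z gives the same grasp; the last joint's range is limited). The gripper opens to 85 mm and grips with 20 to 120 N. Pads are 22 mm wide; open, the fingers measure 114 mm over their backs; the gripper's body (76 mm by 85 mm) begins 54 mm behind the grasp point. The pads swing forward as they close: fully open they stand 13 mm farther back than shut.
Start: joints at [1.032, 0.527, 1.433, -0, 1.181, -0.178], TCP at [0.22, 0.585, 0.231] pointing down, gripper open.
Joint ranges: [-3.08, 3.08], [-0.75, 2.2], [0.22, 2.44], [-1.43, 4.57], [0, 2.65], [-2.85, 2.85]. Speed limits (rad/s): [2.79, 2.79, 3.14, 3.14, 3.14, 3.14].

### API

Orientations are given as a unit quaternion [x, y, z, w].
In Python, from station import manip gives the robot as it stands.
- The arm moves only by the tool drive_tool, never from a script. Its argument "increments" is a list of rows, each a list of 7 numbers: the closure in counts, from 0 (fully open) to 255 (shut), then the shift along the tool's x, y, z in cm, then the turn, a rotation vector about the tool's x, y, z in rad. A call has 1 to 20 rows; each row is the pose to reach, as a shift and turn from the pose commanded when the call began, along the tool's axes at that moment; what a row does not reach only later rows make up. A row lasts 1/10 s, in which the tool goes at most 50 mm and 8.59 degrees, less where a joint would pass 70% of its speed; a pose out of reach is approached as far as the arm can. A call with a gripper value outside its range is refused whole. The fingers move at their own pace and stop on an object; "force" is the grip in N (left out, the last holds). Time passes only in rows, so rows that repeat a pose let the fingers close. It gives the time, the measured TCP pose, the force and the opening at its end, in the units of the state.
- manip.sense(): the state, without advancing time (a new reading comes with each control period).
- manip.snapshot(name): name is "side" or "top" or "wrist"; returns the picture (384x512x3 uint8, red, green, blue); there is no depth.
- manip.camera_model(name): a dict with "mtx" (3x3 intrinsics, pixels), "k1" (the pictures are not rectified: a ray, as slopes to the right and down, at radius r is drawn at 1 + k1 r^2 times it, then the intrinsics apply), "cam_to_world" (4x4, takes a point from camera to world coordinates). Camera axes: x right, y down, z forward; pixel columns grow to the right and rows downward; lengths in m; the calibration is good to about 2 mm. A picture is of the moment at which its call begins: read the wrist's pose just before it. camera_model takes no time and is no camera call; for the wrist camera it gives the pose at the moment of the call.
- manip.sign_off(): hands the job in, once; it reports no verdict.
The state is a dict: "t": time; "q": joint angles; "qd": joint speeds; "tau": joint torques, N m; "tcp_pos": TCP position; "tool_rot": TCP orientation; "force": force on the tool from outside, world axes, zero at the start; "ft_torque": the same for the moment, N m; "finger_gap": opening from 0.0 (shut) to 1.0 (fully open).
Only numpy, scipy, OpenCV 4.12 (cv2) and the standard library are available. Lean on these libraries where they do the work, as an engineer would, in place of code of your own. Each camera call takes 0.05 s, during which the arm holds its last target. There are 200 camera calls.

### The job

Weighing is finished: put each of the four reagent bottles away in the spill tray of its own colour, matching the coloured cap and label band to the tray. Keep the bottles upright and set each one down, rather than dropping it, so that it stands flat on the tray floor inside the walls. Leave the glass beaker and the mortar where they are.

Things in the scene. Friction and masses are not known exactly. Their poses are not given: they have to be found in the camera images.
- bottle_red: Closed reagent bottle (brown amber glass, narrow neck) with red screw cap and a red band on its white label; the only red one. Round body 50 mm in diameter, straight-sided up to 63 mm; cap 31 mm in diameter from 75 to 95 mm (total height); 120 to 240 g, loose. Origin: centre of its underside; z up along the bottle. Starts upright on the bench, in a row nearer the robot than the trays.
- bottle_yellow: Closed reagent bottle (white plastic, wide neck) with yellow screw cap and a yellow band on its white label; the only yellow one. Round body 50 mm in diameter, straight-sided up to 63 mm; cap 43 mm in diameter from 75 to 95 mm (total height); 120 to 240 g, loose. Origin: centre of its underside; z up along the bottle. Starts upright on the bench, in a row nearer the robot than the trays.
- bottle_blue: Closed reagent bottle (white plastic, wide neck) with blue screw cap and a blue band on its white label; the only blue one. Round body 50 mm in diameter, straight-sided up to 63 mm; cap 43 mm in diameter from 75 to 95 mm (total height); 120 to 240 g, loose. Origin: centre of its underside; z up along the bottle. Starts upright on the bench, in a row nearer the robot than the trays.
- bottle_green: Closed reagent bottle (brown amber glass, narrow neck) with green screw cap and a green band on its white label; the only green one. Round body 50 mm in diameter, straight-sided up to 63 mm; cap 31 mm in diameter from 75 to 95 mm (total height); 120 to 240 g, loose. Origin: centre of its underside; z up along the bottle. Starts upright on the bench, in a row nearer the robot than the trays.
- tray_red: Small red plastic spill tray, square, open on top: 88 x 88 mm outside (95 mm over the rolled rim, pouring lip on its -x side), 80 x 80 mm inside, floor 4 mm thick, walls rising to 20 mm above the bench. Stuck down to the bench, does not move. Origin: centre of its underside, at bench height; x and y run along its sides, z up. Empty at the start.
- tray_yellow: Small yellow plastic spill tray, square, open on top: 88 x 88 mm outside (95 mm over the rolled rim, pouring lip on its -x side), 80 x 80 mm inside, floor 4 mm thick, walls rising to 20 mm above the bench. Stuck down to the bench, does not move. Origin: centre of its underside, at bench height; x and y run along its sides, z up. Empty at the start.
- tray_blue: Small blue plastic spill tray, square, open on top: 88 x 88 mm outside (95 mm over the rolled rim, pouring lip on its -x side), 80 x 80 mm inside, floor 4 mm thick, walls rising to 20 mm above the bench. Stuck down to the bench, does not move. Origin: centre of its underside, at bench height; x and y run along its sides, z up. Empty at the start.
- tray_green: Small green plastic spill tray, square, open on top: 88 x 88 mm outside (95 mm over the rolled rim, pouring lip on its -x side), 80 x 80 mm inside, floor 4 mm thick, walls rising to 20 mm above the bench. Stuck down to the bench, does not move. Origin: centre of its underside, at bench height; x and y run along its sides, z up. Empty at the start.
- beaker: Bystander: empty clear glass beaker, 62 mm across the rim, 78 mm high, loose, standing in the row among the bottles. Origin: centre of its underside. Leave it alone. (A fixed electronic balance, 75 mm high, stands well to the left of this row.)
- mortar: Bystander: white porcelain mortar, 78 mm across the rim, 48 mm high, its pestle resting in it and rising to 74 mm; loose, standing in the row among the bottles. Origin: centre of its underside. Leave it alone.
Not all that is in view belongs to the job. What is shaped like the bottle_blue but purple or turquoise is not meant.

How it is judged:
By the outcome, as a careful person would: the job done as asked, in the order asked, and still so for the second after the job is handed in, with the robot touching nothing.
It also fails if it takes over 96 s, if anything falls off the work surface, if the arm or the gripper's body presses on something with over 40 N, if the wrist force passes 120 N, or if a joint passes its speed limit or range.

## Working session

There is one attempt and no reset: what is moved stays moved. The work goes in short steps, Python scripts to look and compute and a tool call to move; the robot and the scene stay as the last step left them, time stands still between calls to the robot, and variables do not carry over. Pictures are saved under pics/ and viewed, about 12 in all and at most 16, crops included, and the job is handed in when it is done.

Besides the shell and the picture viewer there is one more tool, called after "Emit:" in YAML: its name, and indented under it one key for each argument. drive_tool: Moves the arm, as the interface text tells. Its arguments: {"type":"object","properties":{"increments":{"type":"array","items":{"type":"array","items":{"type":"number"}}},"force":{"type":"number"}},"required":["increments"]}

```bash
ls; mkdir -p pics; python3 - <<'E'
from station import manip
import cv2,numpy as np
s=manip.sense();print(s)
for n in("top","side"):
    cv2.imwrite(f"pics/{n}0.png",manip.snapshot(n)[:,:,::-1]); m=manip.camera_model(n);print(n,m)
E
```

```text
pics
{'t': 0.0, 'q': array([ 1.03255253e+00,  5.28454516e-01,  1.43392260e+00, -2.99508964e-05,
        1.18138573e+00, -1.78516006e-01]), 'qd': array([-5.71218139e-04, -1.51541969e-03,  2.53964780e-04,  6.86560325e-05,
       -2.04652944e-04,  3.59317257e-04]), 'tau': array([-6.53662596e-05, -4.42352307e+01, -1.78027493e+01, -2.83068657e-04,
        8.21722497e-03, -8.34502345e-06]), 'tcp_pos': array([0.21962464, 0.58436768, 0.23033432]), 'tool_rot': array([ 1.78889952e-01,  9.83868491e-01, -1.02101180e-03, -3.67636789e-04]), 'force': array([1.0920301 , 0.14145877, 0.48373346]), 'ft_torque': array([0.01110817, 0.051752  , 0.05864403]), 'finger_gap': 0.9979661154756665}
top {'mtx': array([[432.83496612,   0.        , 254.32919042],
       [  0.        , 432.83496612, 189.99541778],
       [  0.        ,   0.        ,   1.        ]]), 'k1': -0.1642329761357963, 'cam_to_world': array([[ 0.03214288, -0.97486252,  0.22047651,  0.28723586],
       [-0.99946855, -0.03254835,  0.00179444,  0.01206184],
       [ 0.00542682, -0.22041702, -0.97539063,  0.97758381],
       [ 0.        ,  0.        ,  0.        ,  1.        ]])}
side {'mtx': array([[382.79451539,   0.        , 252.54719678],
       [  0.        , 382.79451539, 196.38507945],
       [  0.        ,   0.        ,   1.        ]]), 'k1': -0.07419784063844972, 'cam_to_world': array([[ 0.97860649, -0.12978816,  0.15963825,  0.39295753],
       [-0.20531798, -0.56633972,  0.79818785, -0.65993095],
       [-0.01318585, -0.81388842, -0.58087157,  0.51572374],
       [ 0.        ,  0.        ,  0.        ,  1.        ]])}
```

View pics/top0.png

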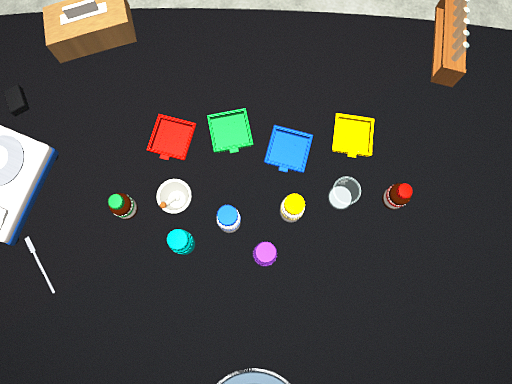

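View pics/side0.png

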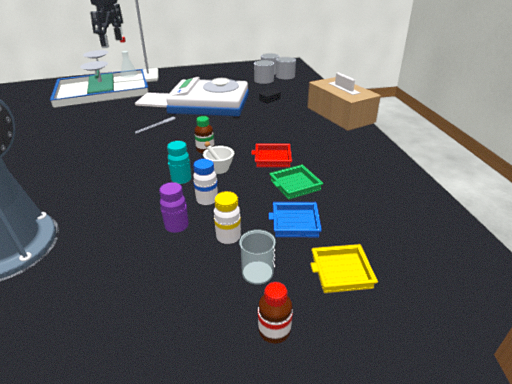

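The row in top-view pixels: green cap (116,201), mortar (174,196), blue (228,214), yellow (294,203), beaker (345,192), red (405,190). Trays: red (172,138), green (231,130), blue (289,148), yellow (354,135). Candidates for blue are turquoise (180,239), blue (228,214) and purple (265,252). Only (228,214) is true blue with a blue band.

```bash
cat > h.py <<'E'
import cv2,numpy as np
from station import manip
HUE={'red':(174,6),'yellow':(24,34),'blue':(98,116),'green':(50,78)}
def mask(im,c):
    h=cv2.cvtColor(im,cv2.COLOR_RGB2HSV);a,b=HUE[c];H=h[...,0]
    m=((H>=a)&(H<=b)) if a<b else ((H>=a)|(H<=b))
    return (m&(h[...,1]>150)&(h[...,2]>90)).astype(np.uint8)
def ray(cam,uv):
    K=cam['mtx'];k=cam['k1']
    n=cv2.undistortPoints(np.array(uv,float).reshape(-1,1,2),K,np.array([k,0,0,0.])).reshape(-1,2)
    T=cam['cam_to_world'];return T[:3,3],np.c_[n,np.ones(len(n))]@T[:3,:3].T
def plane(cam,uv,z):
    o,d=ray(cam,uv);return o+d*((z-o[2])/d[:,2])[:,None]
def pix(cam,P):
    T=np.linalg.inv(cam['cam_to_world']);R=T[:3,:3]
    return cv2.projectPoints(np.array(P,float).reshape(-1,1,3),cv2.Rodrigues(R)[0],T[:3,3],cam['mtx'],np.array([cam['k1'],0,0,0.]))[0].reshape(-1,2)
def blobs(im,c,amin=40):
    n,l,s,ce=cv2.connectedComponentsWithStats(mask(im,c))
    return sorted([(int(s[i,4]),ce[i],(l==i).astype(np.uint8)) for i in range(1,n) if s[i,4]>=amin],key=lambda t:-t[0])
E
python3 - <<'E'
from h import *
im=manip.snapshot('top');c=manip.camera_model('top');im2=manip.snapshot('side');c2=manip.camera_model('side')
for k in HUE:
    print('==',k)
    for a,ce,m in blobs(im,k): print(' top',a,ce.round(1),plane(c,ce,.088)[0].round(4))
    for a,ce,m in blobs(im2,k): print(' side',a,ce.round(1),plane(c2,ce,.085)[0].round(4))
    # tray : biggest top blob with centroid row<165
    t=[b for b in blobs(im,k,300) if b[1][1]<170][0]
    m=cv2.morphologyEx(t[2],cv2.MORPH_CLOSE,np.ones((9,9)))
    m=cv2.morphologyEx(m,cv2.MORPH_OPEN,np.ones((17,17)))
    cn=max(cv2.findContours(m,0,1)[0],key=cv2.contourArea).reshape(-1,2)
    P=plane(c,cn,.02)[:,:2].astype(np.float32)
    r=cv2.minAreaRect(P*1000);print(' TRAY',np.round(r[0],1),np.round(r[1],1),round(r[2],1))
E
python3 - <<'E'
import cv2
im=cv2.imread('pics/side0.png')
cv2.imwrite('pics/crop.png',cv2.resize(im[110:250,120:270],None,fx=4,fy=4,interpolation=cv2.INTER_CUBIC))
E
```

```text
== red
 top 1614 [170.9 137. ] [0.6008 0.1996 0.088 ]
 top 213 [404.  190.8] [ 0.4973 -0.3086  0.088 ]
 side 883 [272.3 154.4] [0.5893 0.0837 0.085 ]
 side 488 [275.2 293.9] [ 0.4936 -0.3106  0.085 ]
 side 126 [273.8 324.1] [ 0.479  -0.3598  0.085 ]
 TRAY [624.2 214.1] [102.3  96. ] 1.2
== yellow
 top 1484 [352.7 135.2] [ 0.6189 -0.1983  0.088 ]
 top 339 [294.2 203.4] [ 0.4622 -0.0708  0.088 ]
 side 2472 [342.8 268.1] [ 0.6075 -0.2846  0.085 ]
 side 390 [225.9 201. ] [ 0.4585 -0.0717  0.085 ]
 side 94 [227.8 225.3] [ 0.451  -0.1438  0.085 ]
 TRAY [ 645.  -215.3] [ 92.  101.9] 87.7
== blue
 top 1692 [288.  149.1] [ 0.5813 -0.0561  0.088 ]
 top 495 [ 32.  197.3] [0.4555 0.5015 0.088 ]
 top 332 [227.  214.4] [0.4343 0.069  0.088 ]
 side 1658 [295.4 219. ] [ 0.5717 -0.1534  0.085 ]
 side 573 [207.6 109.3] [0.4738 0.383  0.085 ]
 side 275 [203.  166.3] [0.4289 0.0669 0.085 ]
 side 107 [61.5 85. ] [-0.0016  0.7359  0.085 ]
 side 73 [205.5 187.7] [ 0.4253 -0.0174  0.085 ]
 TRAY [603.2 -61.3] [ 98.  105.7] 90.0
== green
 top 1436 [230.2 131.3] [0.6177 0.0705 0.088 ]
 top 175 [115.2 201.2] [0.454  0.3089 0.088 ]
 top 44 [220.1 113.3] [0.6593 0.0947 0.088 ]
 side 1165 [295.6 181. ] [ 0.6084 -0.0348  0.085 ]
 side 111 [202.4 120.8] [0.4513 0.307  0.085 ]
 TRAY [644.2  75.5] [100.5  94.1] 3.4
```

View pics/crop.png

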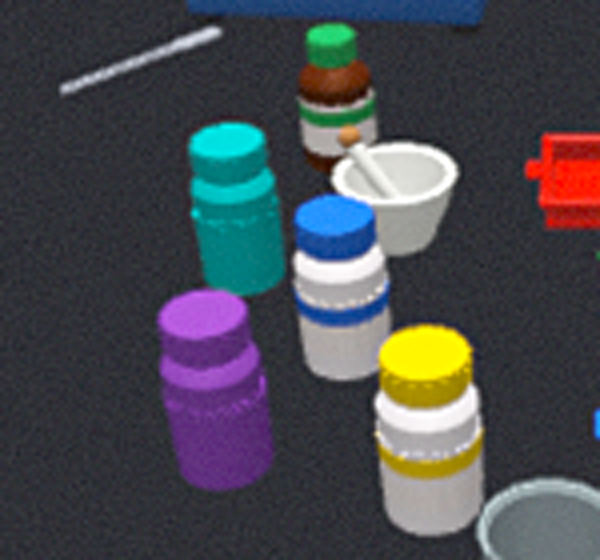

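The crop confirms it: the true blue cap and band on a white bottle at side (203,166) is the target. Turquoise and purple are decoys. I start with green, jaws along world x (tool turn +1.21).

Emit:
drive_tool:
  increments:
    - [0, -31.6, -17.7, 8, 0, 0, 1.21]
    - [0, -31.6, -17.7, 8, 0, 0, 1.21]
    - [0, -31.6, -17.7, 8, 0, 0, 1.21]
    - [0, -31.6, -17.7, 8, 0, 0, 1.21]
    - [0, -31.6, -17.7, 8, 0, 0, 1.21]
    - [0, -31.6, -17.7, 8, 0, 0, 1.21]
    - [0, -31.6, -17.7, 8, 0, 0, 1.21]
    - [0, -31.6, -17.7, 8, 0, 0, 1.21]
    - [0, -31.6, -17.7, 8, 0, 0, 1.21]
    - [0, -31.6, -17.7, 8, 0, 0, 1.21]
    - [0, -31.6, -17.7, 8, 0, 0, 1.21]
    - [0, -31.6, -17.7, 8, 0, 0, 1.21]
  force: 40

```text
t: 1.4
tcp_pos: [0.4525, 0.3092, 0.1516]
tool_rot: [0.706, 0.709, 0.0, -0.0]
force: [-0.4, 0.1, 0.1]
finger_gap: 1.002
```

```bash
python3 - <<'E'
from h import *
c=manip.camera_model('wrist');im=manip.snapshot('wrist');cv2.imwrite('pics/w1.png',im[:,:,::-1])
print(c['cam_to_world'][:3].round(3))
for a,ce,m in blobs(im,'green'): print(a,ce,plane(c,ce,.092)[0].round(4))
print(pix(c,[[.453,.308,.095]]))
E
```

```text
[[ 1.     0.002  0.001  0.452]
 [ 0.003 -0.966 -0.26   0.376]
 [ 0.001  0.26  -0.966  0.294]]
[[262.16714265 210.44538366]]
```

View pics/w1.png

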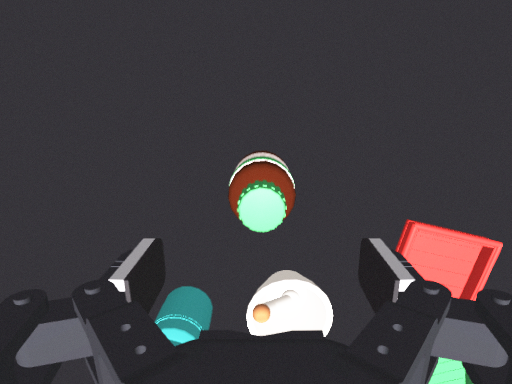

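The wrist view shows the green cap at (262,209), against a prediction of (262,210). The mortar at (285,305) and turquoise bottle at (187,315) are clear of the fingers. Descend and grip.

Emit:
drive_tool:
  increments:
    - [0, -0.1, 0, 4, 0, 0, 0]
    - [0, -0.1, 0, 8, 0, 0, 0]
    - [0, -0.1, 0, 11, 0, 0, 0]
    - [0, -0.1, 0, 12, 0, 0, 0]
    - [0, -0.1, 0, 12, 0, 0, 0]
    - [255, -0.1, 0, 12, 0, 0, 0]
    - [255, -0.1, 0, 12, 0, 0, 0]
    - [255, -0.1, 0, 12, 0, 0, 0]
    - [255, -0.1, 0, 12, 0, 0, 0]
    - [255, -0.1, 0, 12, 0, 0, 0]
    - [255, -0.1, 0, 12, 0, 0, 0]
    - [255, -0.1, 0, 12, 0, 0, 0]
    - [255, -0.1, 0, 12, 0, 0, 0]
  force: 40

```text
t: 2.75
tcp_pos: [0.4541, 0.3076, 0.0332]
tool_rot: [0.707, 0.707, 0.001, 0.0]
force: [-0.9, 0.3, 6.0]
finger_gap: 0.575
```

Emit:
drive_tool:
  increments:
    - [255, 0, 0, -2, 0, 0, 0]
    - [255, 0, 0, -5, 0, 0, 0]
    - [255, 0, 0, -9, 0, 0, 0]
    - [255, 0, 0, -12, 0, 0, 0]
    - [255, -2, 1.6, -12, 0, 0, 0]
    - [255, -5, 4.1, -12, 0, 0, 0]
    - [255, -8.5, 7, -12, 0, 0, 0]
    - [255, -12, 9.9, -12, 0, 0, 0]
    - [255, -15.5, 12.8, -12, 0, 0, 0]
    - [255, -19, 15.7, -12, 0, 0, 0]
    - [255, -21.5, 17.8, -12, 0, 0, 0]
    - [255, -23.3, 19.2, -12, 0, 0, 0]
    - [255, -23.3, 19.2, -12, 0, 0, 0]
    - [255, -23.3, 19.2, -12, 0, 0, 0]

```text
t: 4.15
tcp_pos: [0.6452, 0.074, 0.1515]
tool_rot: [0.707, 0.707, -0.0, -0.0]
force: [-0.9, -0.8, -2.4]
finger_gap: 0.572
```

```bash
python3 - <<'E'
from h import *
s=manip.sense();print(s['tcp_pos'],s['force'],s['finger_gap'])
c=manip.camera_model('wrist');im=manip.snapshot('wrist');a=im[:,:,::-1]
b=manip.snapshot('side')[:,:,::-1]
cv2.imwrite('pics/w2.png',np.hstack([cv2.resize(a,(400,300)),cv2.resize(b,(400,300))]))
E
```

```text
[0.64515078 0.07396319 0.15147513] [-0.94847479 -0.78990396 -2.3933703 ] 0.5716343177816735
```

View pics/w2.png

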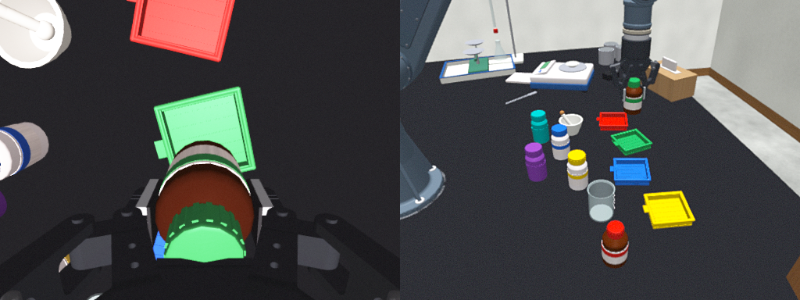

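The bottle is held level. The wrist half shows the green tray with rim corners near (155,103) and (257,165) in the crop, which I use to check the tray centre.

```bash
python3 - <<'E'
from h import *
c=manip.camera_model('wrist')
P=plane(c,np.array([[155,103],[240,88],[257,165]])*1.28,.02);print(P.round(4),(P[0]+P[2])/2)
# tray centres from top and side views: contour rectangle at inner/outer rim
ct=manip.camera_model('top');cs=manip.camera_model('side')
for k,p in dict(red=(.627,.213),green=(.646,.075),blue=(.605,-.061),yellow=(.647,-.215)).items():
    print(k,pix(ct,[[*p,.004]]).round(0),pix(cs,[[*p,.004]]).round(0))
E
```

```text
[[0.5919 0.1173 0.02  ]
 [0.6817 0.1329 0.02  ]
 [0.7039 0.0479 0.02  ]] [0.64791056 0.08259798 0.02      ]
red [[173. 138.]] [[274. 156.]]
green [[231. 132.]] [[295. 183.]]
blue [[287. 151.]] [[296. 220.]]
yellow [[351. 136.]] [[343. 269.]]
```

```bash
python3 - <<'E'
import cv2
im=cv2.imread('pics/top0.png')[100:170,140:385]
cv2.imwrite('pics/tz.png',cv2.resize(im,None,fx=3.2,fy=3.2,interpolation=cv2.INTER_CUBIC))
E
```

```text
(no output)
```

View pics/tz.png

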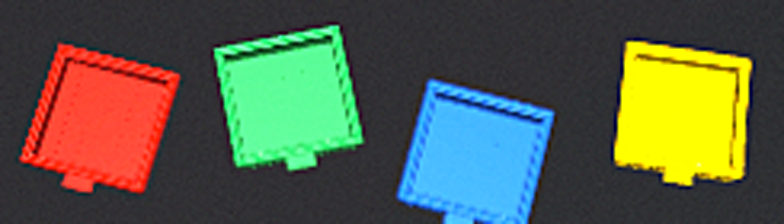

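Outer rim corners in the crop give centres of about red (102,117), green (289,96), blue (476,153) and yellow (684,111). I'm converting these.

```bash
python3 - <<'E'
from h import *
ct=manip.camera_model('top')
p=np.array([[102,117],[289,96],[476,153],[684,111]])/3.2+[140-.35,100-.35]
print(plane(ct,p,.02).round(4))
E
```

```text
[[ 0.6268  0.2127  0.02  ]
 [ 0.6471  0.0757  0.02  ]
 [ 0.6077 -0.0622  0.02  ]
 [ 0.6465 -0.2162  0.02  ]]
```

Emit:
drive_tool:
  increments:
    - [255, 0.4, 0.2, 2, 0, 0, 0]
    - [255, 0.4, 0.2, 5, 0, 0, 0]
    - [255, 0.4, 0.2, 8, 0, 0, 0]
    - [255, 0.4, 0.2, 10, 0, 0, 0]
    - [255, 0.4, 0.2, 11, 0, 0, 0]
    - [255, 0.4, 0.2, 11.2, 0, 0, 0]
    - [255, 0.4, 0.2, 11.3, 0, 0, 0]
    - [255, 0.4, 0.2, 11.4, 0, 0, 0]
    - [255, 0.4, 0.2, 11.4, 0, 0, 0]
    - [255, 0.4, 0.2, 11.4, 0, 0, 0]

```text
t: 5.25
tcp_pos: [0.6482, 0.0782, 0.0383]
tool_rot: [0.707, 0.707, 0.001, 0.001]
force: [-0.1, 0.6, -1.5]
finger_gap: 0.57
```

Emit:
drive_tool:
  increments:
    - [255, 0, 0, 0.05, 0, 0, 0]
    - [255, 0, 0, 0.1, 0, 0, 0]
    - [255, 0, 0, 0.15, 0, 0, 0]
    - [255, 0, 0, 0.15, 0, 0, 0]

```text
t: 5.65
tcp_pos: [0.6481, 0.0781, 0.0373]
tool_rot: [0.707, 0.707, 0.0, 0.0]
force: [-2.1, -0.4, 6.9]
finger_gap: 0.572
```

Emit:
drive_tool:
  increments:
    - [0, 0, 0, 0, 0, 0, 0]
    - [0, 0, 0, 0, 0, 0, 0]
    - [0, 0, 0, 0, 0, 0, 0]
    - [0, 0, 0, 0, 0, 0, 0]
    - [0, 0, 0, 0, 0, 0, 0]
    - [0, 0, 0, -2, 0, 0, 0]
    - [0, 0, 0, -6, 0, 0, 0]
    - [0, 0, 0, -10, 0, 0, 0]
    - [0, 0, 0, -12, 0, 0, 0]
    - [0, -0.2, -4, -12, 0, 0, 0]
    - [0, -0.4, -8, -12, 0, 0, 0]
    - [0, -0.6, -12, -12, 0, 0, 0]
    - [0, -0.8, -16, -12, 0, 0, 0]
    - [0, -1, -20, -12, 0, 0, 0]
    - [0, -1, -21.6, -12, 0, 0, 0]
    - [0, -1, -21.6, -12, 0, 0, 0]
    - [0, -1, -21.6, -12, 0, 0, 0]
    - [0, -1, -21.6, -12, 0, 0, 0]

```text
t: 7.45
tcp_pos: [0.4341, 0.0678, 0.1561]
tool_rot: [0.707, 0.707, 0.001, 0.001]
force: [0.2, -0.3, -0.3]
finger_gap: 1.001
```

```bash
python3 - <<'E'
from h import *
s=manip.sense();print(s['tcp_pos'],s['finger_gap'])
c=manip.camera_model('wrist');im=manip.snapshot('wrist');a=im[:,:,::-1]
b=manip.snapshot('side')[:,:,::-1]
cv2.imwrite('pics/w3.png',np.hstack([cv2.resize(a,(400,300)),cv2.resize(b,(400,300))]))
h=cv2.cvtColor(im,cv2.COLOR_RGB2HSV);
for x,ce,m in blobs(im,'blue'):print(x,ce)
print(pix(c,[[.432,.068,.095],[.432,.068,.085]]))
E
```

```text
[0.43411354 0.06777095 0.15612154] 1.0005975170579247
3137 [256.64265222 203.40835193]
2136 [449.50842697 274.57350187]
60 [259.1        155.46666667]
[[258.01508915 206.18917935]
 [258.10634979 201.63277333]]
```

View pics/w3.png

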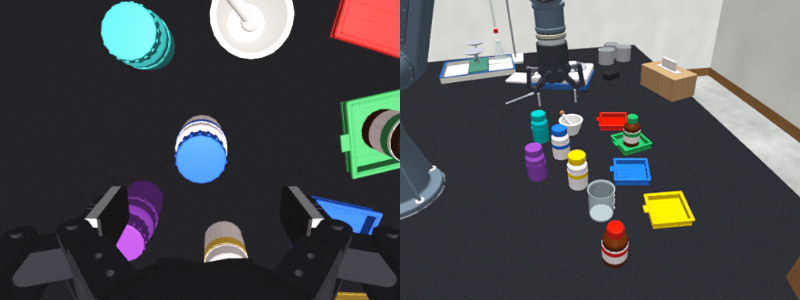

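Green stands upright in its tray. The blue cap is at full-res (257,203), on prediction, and purple is clear of the fingers.

Emit:
drive_tool:
  increments:
    - [0, 0, -0.2, 4, 0, 0, 0]
    - [0, 0, -0.2, 8, 0, 0, 0]
    - [0, 0, -0.2, 11, 0, 0, 0]
    - [0, 0, -0.2, 12.3, 0, 0, 0]
    - [0, 0, -0.2, 12.3, 0, 0, 0]
    - [255, 0, -0.2, 12.3, 0, 0, 0]
    - [255, 0, -0.2, 12.3, 0, 0, 0]
    - [255, 0, -0.2, 12.3, 0, 0, 0]
    - [255, 0, -0.2, 12.3, 0, 0, 0]
    - [255, 0, -0.2, 12.3, 0, 0, 0]
    - [255, 0, -0.2, 12.3, 0, 0, 0]
    - [255, 0, -0.2, 12.3, 0, 0, 0]
    - [255, 0, -0.2, 12.3, 0, 0, 0]

```text
t: 8.85
tcp_pos: [0.4308, 0.0679, 0.034]
tool_rot: [0.707, 0.707, 0.001, 0.001]
force: [-0.2, 1.7, 6.6]
finger_gap: 0.57
```

Emit:
drive_tool:
  increments:
    - [255, 0, 0, -2, 0, 0, 0]
    - [255, 0, 0, -5, 0, 0, 0]
    - [255, 0, 0, -9, 0, 0, 0]
    - [255, 0, 0, -12, 0, 0, 0]
    - [255, -2, 2.7, -12, 0, 0, 0]
    - [255, -4.5, 6.1, -12, 0, 0, 0]
    - [255, -7, 9.5, -12, 0, 0, 0]
    - [255, -9.5, 12.9, -12, 0, 0, 0]
    - [255, -11.5, 15.7, -12, 0, 0, 0]
    - [255, -13, 17.7, -12, 0, 0, 0]
    - [255, -13, 17.7, -12, 0, 0, 0]
    - [255, -13, 17.7, -12, 0, 0, 0]
    - [255, -13, 17.7, -10, 0, 0, 0]
    - [255, -13, 17.7, -7, 0, 0, 0]
    - [255, -13, 17.7, -4, 0, 0, 0]
    - [255, -13, 17.7, -2, 0, 0, 0]
    - [255, -13, 17.7, -1, 0, 0, 0]
    - [255, -13, 17.7, -0.7, 0, 0, 0]
    - [255, -13, 17.7, -0.7, 0, 0, 0]
    - [255, -13, 17.7, -0.7, 0, 0, 0]

```text
t: 10.85
tcp_pos: [0.6076, -0.0618, 0.041]
tool_rot: [0.707, 0.708, 0.001, 0.001]
force: [0.2, -0.3, -1.0]
finger_gap: 0.571
```

Emit:
drive_tool:
  increments:
    - [255, 0, 0, 0.1, 0, 0, 0]
    - [255, 0, 0, 0.2, 0, 0, 0]
    - [255, 0, 0, 0.25, 0, 0, 0]
    - [255, 0, 0, 0.3, 0, 0, 0]
    - [255, 0, 0, 0.35, 0, 0, 0]
    - [255, 0, 0, 0.35, 0, 0, 0]

```text
t: 11.45
tcp_pos: [0.6072, -0.0619, 0.038]
tool_rot: [0.707, 0.708, 0.0, 0.0]
force: [-1.9, -0.3, 8.3]
finger_gap: 0.573
```

Emit:
drive_tool:
  increments:
    - [0, 0, 0, 0, 0, 0, 0]
    - [0, 0, 0, 0, 0, 0, 0]
    - [0, 0, 0, 0, 0, 0, 0]
    - [0, 0, 0, 0, 0, 0, 0]
    - [0, 0, 0, 0, 0, 0, 0]
    - [0, 0, 0, -2, 0, 0, 0]
    - [0, 0, 0, -6, 0, 0, 0]
    - [0, 0, 0, -10, 0, 0, 0]
    - [0, 0, 0, -12, 0, 0, 0]
    - [0, -0.3, -4, -12, 0, 0, 0]
    - [0, -0.6, -8, -12, 0, 0, 0]
    - [0, -0.9, -12, -12, 0, 0, 0]
    - [0, -0.9, -14.7, -12, 0, 0, 0]
    - [0, -0.9, -14.7, -12, 0, 0, 0]
    - [0, -0.9, -14.7, -12, 0, 0, 0]
    - [0, -0.9, -14.7, -12, 0, 0, 0]

```text
t: 13.05
tcp_pos: [0.4616, -0.0715, 0.1566]
tool_rot: [0.707, 0.707, 0.001, 0.001]
force: [1.2, 0.5, 0.7]
finger_gap: 1.0
```

```bash
python3 - <<'E'
from h import *
s=manip.sense();print(s['tcp_pos'],s['finger_gap'])
c=manip.camera_model('wrist');im=manip.snapshot('wrist');a=im[:,:,::-1]
b=manip.snapshot('side')[:,:,::-1]
cv2.imwrite('pics/w4.png',np.hstack([cv2.resize(a,(400,300)),cv2.resize(b,(400,300))]))
for x,ce,m in blobs(im,'yellow'):print(x,ce)
print(pix(c,[[.4605,-.071,.095],[.4605,-.071,.085]]))
E
```

```text
[ 0.46160396 -0.07151668  0.15659925] 1.0003067709946718
[[259.5678414  205.43970541]
 [259.60097032 200.91450798]]
```

View pics/w4.png

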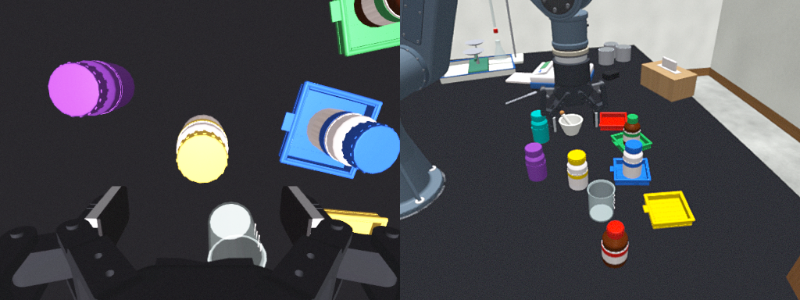

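Blue stands in its tray. The yellow cap is at about (259,201), on prediction. The beaker at about (297,300) stays outside the jaws' y-range.

Emit:
drive_tool:
  increments:
    - [0, 0, -0.1, 4, 0, 0, 0]
    - [0, 0, -0.1, 8, 0, 0, 0]
    - [0, 0, -0.1, 11, 0, 0, 0]
    - [0, 0, -0.1, 12.3, 0, 0, 0]
    - [0, 0, -0.1, 12.3, 0, 0, 0]
    - [255, 0, -0.1, 12.3, 0, 0, 0]
    - [255, 0, -0.1, 12.3, 0, 0, 0]
    - [255, 0, -0.1, 12.3, 0, 0, 0]
    - [255, 0, -0.1, 12.3, 0, 0, 0]
    - [255, 0, -0.1, 12.3, 0, 0, 0]
    - [255, 0, -0.1, 12.3, 0, 0, 0]
    - [255, 0, -0.1, 12.3, 0, 0, 0]
    - [255, 0, -0.1, 12.3, 0, 0, 0]

```text
t: 14.45
tcp_pos: [0.4599, -0.0713, 0.0345]
tool_rot: [0.707, 0.707, 0.001, 0.001]
force: [0.3, 0.9, 6.8]
finger_gap: 0.572
```

Emit:
drive_tool:
  increments:
    - [255, 0, 0, -2, 0, 0, 0]
    - [255, 0, 0, -5, 0, 0, 0]
    - [255, 0, 0, -9, 0, 0, 0]
    - [255, 0, 0, -12, 0, 0, 0]
    - [255, -2, 2.6, -12, 0, 0, 0]
    - [255, -5, 6.4, -12, 0, 0, 0]
    - [255, -8, 10.3, -12, 0, 0, 0]
    - [255, -11, 14.2, -12, 0, 0, 0]
    - [255, -13, 16.8, -12, 0, 0, 0]
    - [255, -14.5, 18.7, -12, 0, 0, 0]
    - [255, -14.5, 18.7, -12, 0, 0, 0]
    - [255, -14.5, 18.7, -12, 0, 0, 0]
    - [255, -14.5, 18.7, -10, 0, 0, 0]
    - [255, -14.5, 18.7, -7, 0, 0, 0]
    - [255, -14.5, 18.7, -4, 0, 0, 0]
    - [255, -14.5, 18.7, -2, 0, 0, 0]
    - [255, -14.5, 18.7, -1, 0, 0, 0]
    - [255, -14.5, 18.7, -0.7, 0, 0, 0]
    - [255, -14.5, 18.7, -0.7, 0, 0, 0]
    - [255, -14.5, 18.7, -0.7, 0, 0, 0]

```text
t: 16.45
tcp_pos: [0.6468, -0.216, 0.0418]
tool_rot: [0.707, 0.708, 0.0, 0.001]
force: [0.3, -0.4, -0.7]
finger_gap: 0.572
```

Emit:
drive_tool:
  increments:
    - [255, 0, 0, 0.1, 0, 0, 0]
    - [255, 0, 0, 0.2, 0, 0, 0]
    - [255, 0, 0, 0.25, 0, 0, 0]
    - [255, 0, 0, 0.3, 0, 0, 0]
    - [255, 0, 0, 0.35, 0, 0, 0]
    - [255, 0, 0, 0.35, 0, 0, 0]

```text
t: 17.05
tcp_pos: [0.6463, -0.2159, 0.0386]
tool_rot: [0.707, 0.707, 0.0, 0.0]
force: [-3.3, 0.8, 6.5]
finger_gap: 0.567
```

Emit:
drive_tool:
  increments:
    - [0, 0, 0, 0, 0, 0, 0]
    - [0, 0, 0, 0, 0, 0, 0]
    - [0, 0, 0, 0, 0, 0, 0]
    - [0, 0, 0, 0, 0, 0, 0]
    - [0, 0, 0, 0, 0, 0, 0]
    - [0, 0, 0, -2, 0, 0, 0]
    - [0, 0, 0, -6, 0, 0, 0]
    - [0, 0, 0, -10, 0, 0, 0]
    - [0, 0, 0, -12, 0, 0, 0]
    - [0, -2.4, -4, -12, 0, 0, 0]
    - [0, -4.8, -8, -12, 0, 0, 0]
    - [0, -7.2, -12, -12, 0, 0, 0]
    - [0, -9.3, -15.1, -12, 0, 0, 0]
    - [0, -9.3, -15.1, -12, 0, 0, 0]
    - [0, -9.3, -15.1, -12, 0, 0, 0]
    - [0, -9.3, -15.1, -12, 0, 0, 0]

```text
t: 18.65
tcp_pos: [0.496, -0.3087, 0.1569]
tool_rot: [0.707, 0.708, 0.0, 0.0]
force: [-0.6, 0.5, -0.1]
finger_gap: 0.998
```

```bash
python3 - <<'E'
from h import *
s=manip.sense();print(s['tcp_pos'],s['finger_gap'])
c=manip.camera_model('wrist');im=manip.snapshot('wrist');a=im[:,:,::-1]
b=manip.snapshot('side')[:,:,::-1]
cv2.imwrite('pics/w5.png',np.hstack([cv2.resize(a,(400,300)),cv2.resize(b,(400,300))]))
print(pix(c,[[.4955,-.3095,.095]]))
E
```

```text
[ 0.49598286 -0.30866924  0.15691877] 0.9981876982661221
[[260.73000602 207.29586538]]
```

View pics/w5.png

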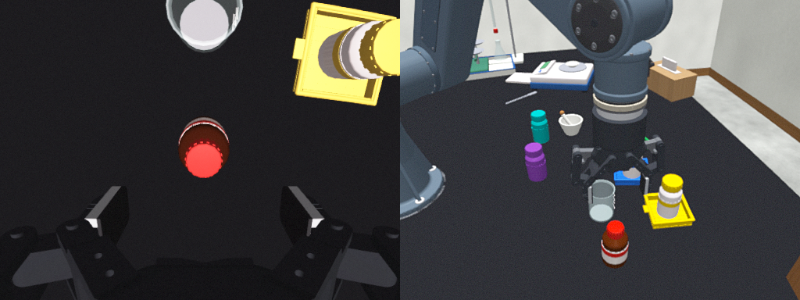

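Yellow stands in its tray. The red cap is at (204,160)×1.28 = (261,205), on prediction.

Emit:
drive_tool:
  increments:
    - [0, 0, 0, 4, 0, 0, 0]
    - [0, 0, 0, 8, 0, 0, 0]
    - [0, 0, 0, 11, 0, 0, 0]
    - [0, 0, 0, 12.3, 0, 0, 0]
    - [0, 0, 0, 12.3, 0, 0, 0]
    - [255, 0, 0, 12.3, 0, 0, 0]
    - [255, 0, 0, 12.3, 0, 0, 0]
    - [255, 0, 0, 12.3, 0, 0, 0]
    - [255, 0, 0, 12.3, 0, 0, 0]
    - [255, 0, 0, 12.3, 0, 0, 0]
    - [255, 0, 0, 12.3, 0, 0, 0]
    - [255, 0, 0, 12.3, 0, 0, 0]
    - [255, 0, 0, 12.3, 0, 0, 0]

```text
t: 20.05
tcp_pos: [0.4961, -0.3098, 0.0359]
tool_rot: [0.707, 0.707, 0.0, 0.002]
force: [0.7, 0.3, 6.3]
finger_gap: 0.567
```

Emit:
drive_tool:
  increments:
    - [255, 0, 0, -2, 0, 0, 0]
    - [255, 0, 0, -5, 0, 0, 0]
    - [255, 0, 0, -9, 0, 0, 0]
    - [255, 0, 0, -13, 0, 0, 0]
    - [255, 0, 0, -14, 0, 0, 0]
    - [255, 2.4, 0.6, -14, 0, 0, 0]
    - [255, 6, 1.5, -14, 0, 0, 0]
    - [255, 10, 2.5, -14, 0, 0, 0]
    - [255, 14, 3.5, -14, 0, 0, 0]
    - [255, 18, 4.5, -14, 0, 0, 0]
    - [255, 22, 5.5, -14, 0, 0, 0]
    - [255, 26, 6.5, -14, 0, 0, 0]
    - [255, 30, 7.5, -14, 0, 0, 0]
    - [255, 34, 8.5, -14, 0, 0, 0]
    - [255, 38, 9.5, -14, 0, 0, 0]
    - [255, 42, 10.5, -14, 0, 0, 0]
    - [255, 46, 11.5, -14, 0, 0, 0]
    - [255, 49.5, 12.4, -14, 0, 0, 0]
    - [255, 52.3, 13.1, -14, 0, 0, 0]
    - [255, 52.3, 13.1, -14, 0, 0, 0]

```text
t: 22.05
tcp_pos: [0.6254, 0.2181, 0.1729]
tool_rot: [0.705, 0.709, 0.001, -0.0]
force: [-0.2, 0.0, -0.6]
finger_gap: 0.568
```

Emit:
drive_tool:
  increments:
    - [255, 0, 0, 0, 0, 0, 0]
    - [255, 0, 0, 0, 0, 0, 0]
    - [255, 0, 0, 2, 0, 0, 0]
    - [255, 0, 0, 5, 0, 0, 0]
    - [255, 0, 0, 8, 0, 0, 0]
    - [255, 0, 0, 11, 0, 0, 0]
    - [255, 0, 0, 12.5, 0, 0, 0]
    - [255, 0, 0, 13.2, 0, 0, 0]
    - [255, 0, 0, 13.3, 0, 0, 0]
    - [255, 0, 0, 13.3, 0, 0, 0]
    - [255, 0, 0, 13.3, 0, 0, 0]

```text
t: 23.15
tcp_pos: [0.6266, 0.2143, 0.0422]
tool_rot: [0.707, 0.707, 0.001, 0.001]
force: [-0.2, 0.2, -1.8]
finger_gap: 0.568
```

Emit:
drive_tool:
  increments:
    - [255, 0, 0, 0.1, 0, 0, 0]
    - [255, 0, 0, 0.2, 0, 0, 0]
    - [255, 0, 0, 0.25, 0, 0, 0]
    - [255, 0, 0, 0.3, 0, 0, 0]
    - [255, 0, 0, 0.3, 0, 0, 0]

```text
t: 23.65
tcp_pos: [0.6261, 0.2145, 0.0399]
tool_rot: [0.707, 0.708, 0.001, 0.001]
force: [-1.7, -0.4, 7.3]
finger_gap: 0.565
```

In contact with the tray floor. Release, rise, then move back over the bench so the cameras have a clear view.

Emit:
drive_tool:
  increments:
    - [0, 0, 0, 0, 0, 0, 0]
    - [0, 0, 0, 0, 0, 0, 0]
    - [0, 0, 0, 0, 0, 0, 0]
    - [0, 0, 0, 0, 0, 0, 0]
    - [0, 0, 0, 0, 0, 0, 0]
    - [0, 0, 0, -2, 0, 0, 0]
    - [0, 0, 0, -6, 0, 0, 0]
    - [0, 0, 0, -10, 0, 0, 0]
    - [0, 0, 0, -15, 0, 0, 0]
    - [0, 0, 0, -19, 0, 0, 0]
    - [0, 4, -4, -19, 0, 0, 0]
    - [0, 8, -8, -19, 0, 0, 0]
    - [0, 12, -12, -19, 0, 0, 0]
    - [0, 16, -16, -19, 0, 0, 0]
    - [0, 20, -20, -19, 0, 0, 0]
    - [0, 24, -24, -19, 0, 0, 0]
    - [0, 28, -27, -19, 0, 0, 0]
    - [0, 28, -27, -19, 0, 0, 0]
    - [0, 28, -27, -19, 0, 0, 0]
    - [0, 28, -27, -19, 0, 0, 0]

```text
t: 25.65
tcp_pos: [0.3545, 0.4943, 0.2276]
tool_rot: [0.706, 0.708, -0.0, 0.0]
force: [0.8, 0.5, 1.3]
finger_gap: 0.999
```

```bash
python3 - <<'E'
from h import *
s=manip.sense();print(s['t'],s['tcp_pos'],s['finger_gap'])
a=manip.snapshot('top');b=manip.snapshot('side')
cv2.imwrite('pics/end.png',np.hstack([cv2.resize(a,(400,300)),cv2.resize(b,(400,300))])[:,:,::-1])
C=manip.camera_model('top')
cv2.imwrite('pics/endz.png',cv2.resize(a[90:220,90:420],None,fx=2.4,fy=2.4,interpolation=cv2.INTER_CUBIC)[:,:,::-1])
for k in HUE:
    for n,ce,m in blobs(a,k): print(k,n,ce.round(),plane(C,ce,.092)[0].round(3))
E
```

```text
25.65 [0.3544926  0.49434088 0.22762691] 0.9986969776097149
red 1258 [171. 137.] [0.599 0.199 0.092]
yellow 1193 [353. 134.] [ 0.62  -0.199  0.092]
blue 1407 [288. 148.] [ 0.581 -0.056  0.092]
blue 623 [ 33. 197.] [0.455 0.498 0.092]
green 1031 [231. 130.] [0.618 0.07  0.092]
```

View pics/end.png

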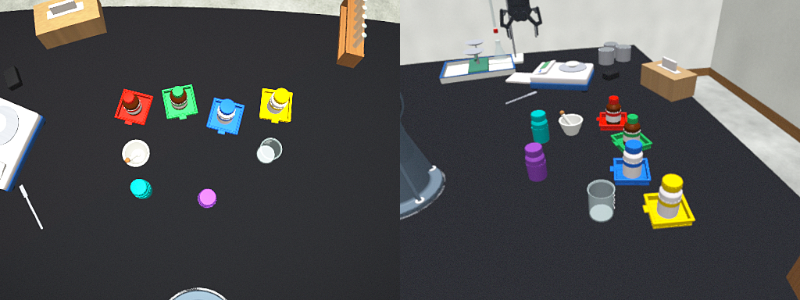

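View pics/endz.png

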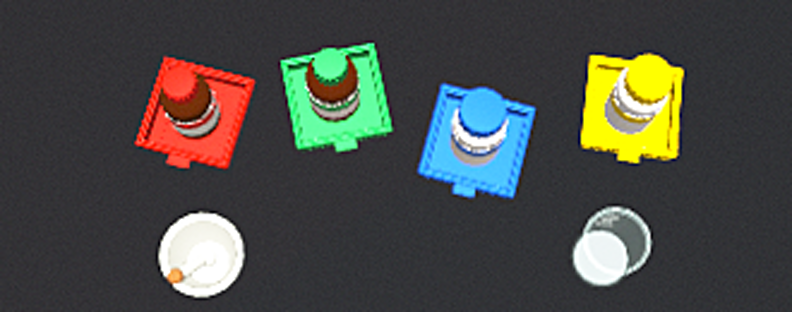

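All four bottles stand centred in their own trays; in the zoomed top view the caps are at red (183,82), green (331,65), blue (485,110) and yellow (648,80). The mortar and beaker look unmoved.

```bash
python3 -c "
from station import manip
print(manip.sign_off())"
```

```text
the job is handed in; nothing more can be done
None
```

All four bottles are in the trays of their own colour, and I handed the job in at about 26 s. I gripped each by the body and lowered it until it touched the tray floor (6.5–8.3 N on the wrist). Then I released it and backed the open gripper well away.

The last top and side pictures show each bottle upright inside its tray's walls, with the beaker, the mortar and both decoy bottles apparently where they started; I judged this by eye. No check failed. One reading disagreed: a rough wrist-camera estimate put the green tray about 7 mm off the top-view figure in y. I aimed 2 mm from the top-view value towards it, and the final view shows that bottle clear of the walls.

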